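Check an assembly stand with an engineer's square

ROBOT

A 7-joint arm with a two-finger parallel gripper is mounted at the origin on the work surface. World frame = base frame: x ahead of the robot, y to its left, z up, the work surface at z = 0. Lengths are in m, angles in rad, forces in N, time in s.
With the tool pointing down it reaches from about 0.4 to 0.875 m from the base axis. Payload 19.3 kg.
Tool frame: the origin (TCP) lies between the finger pads, 19 mm behind the fingertips; this is the grasp point; z points along the fingers, y is the line along which they close (so a half turn about z gives the same grasp; the last joint's range is limited). The gripper opens to 85 mm and grips with 20 to 120 N. Pads are 22 mm wide; open, the fingers measure 114 mm over their backs; the gripper's body (76 mm by 85 mm) begins 54 mm behind the grasp point. The pads swing forward as they close: fully open they stand 13 mm farther back than shut.
Start: joints at [-1.184, 0.521, -0.036, 1.599, 0.021, 1.021, -0.113], TCP at [0.276, 0.561, 0.25] pointing down, gripper open.
Joint ranges: [-2.91, 2.91], [-0.3, 2.13], [-1.5, 1.42], [0.17, 2.43], [-1.26, 4.41], [0.16, 1.93], [-2.52, 2.52]. Speed limits (rad/s): [1.89, 1.89, 2.39, 2.39, 3.01, 3.01, 3.01].

INTERFACE

Orientations are given as a 3x3 rotation matrix whose columns are the frame's x, y, z axes.
In Python, from plant import ctrl, claw, viewer, sign_off, spotter gives the robot as it stands. The module is installed in compiled form; this text tells all that it offers. Calls block until the motion is done:
- ctrl.move_pose(position, orientation): joint-space move of the TCP to a pose.
- ctrl.movel(position, ori=None, speed=0.15, until_force=None): straight line of the TCP; ori=None keeps the orientation; speed is the mean speed in m/s. With until_force (N) it stops when the force on the tool has changed by that much, and returns True; else False.
- ctrl.movej(angles): joint-space move.
- claw.move_gripper(opening, f_grip=None): opening from 0.0 (shut) to 1.0 (fully open); f_grip is the grip in N (None keeps the last); returns when the fingers have stopped.
- ctrl.pause(seconds).
- ctrl.solve_ik(position, orientation): joint angles nearest the present ones, or None.
- viewer.get_image(name): name is "side" or "top"; returns a dict with "image" (400x640x3 uint8, red, green, blue), "fx", "fy", "cx", "cy" (pixels), "k1" (the pictures are not rectified: a ray, as slopes to the right and down, at radius r is drawn at 1 + k1 r^2 times it, then the intrinsics apply), "world_from_camera" (4x4, takes a point from camera to world coordinates). Camera axes: x right, y down, z forward; pixel columns grow to the right and rows downward; lengths in m; the calibration is good to about 2 mm. A picture is of the moment at which its call begins. There is no depth.
A pose or a line that the arm cannot do raises ctrl.Unreachable and nothing moves.
- sign_off(): hands the job in; it is judged then, once.
Trained networks look in a picture, given as the dict that the camera call returned (one of the last four; its "shot" number tells which), for a name from the list of things; names that differ only in an ending like _2 or _b are one class to them, and where a whole thing is asked for, a point or a joint stands for the part that bears it (a point fixed in the world has none). Each returns a list of dicts, best first, with "confidence" (0 to 1); they miss things now and then, are a little off and sometimes report something else, mostly with a low value. They report only what shows in the picture. A call takes as long as a camera call. They do not tell look-alikes from the thing itself.
- spotter.recognise(picture, label): "extent" ([centre column, centre row, width, height] in pixels, round what is visible of it).
Readings, each from a call of its own:
- ctrl.current_time_s(): time.
- ctrl.current_q(): joint angles.
- ctrl.current_joint_velocities(): joint speeds.
- ctrl.current_joint_efforts(): joint torques, N m.
- ctrl.current_eef_pos(): TCP position.
- ctrl.current_orientation(): TCP orientation.
- ctrl.current_wrist_force(): force on the tool from outside, world axes, zero at the start.
- ctrl.current_moment(): the same for the moment, N m.
- ctrl.current_grip_width(): opening from 0.0 (shut) to 1.0 (fully open).
- ctrl.current_grasp_force(): force on a finger pad.
Only numpy, scipy, OpenCV 4.12 (cv2) and the standard library are available. Lean on these libraries where they do the work, as an engineer would, in place of code of your own. Each camera call takes 0.05 s, during which the arm holds its last target. There are 200 camera calls.

TASK

The small steel stand has to be checked for squareness: pick the L-shaped engineer's square upright out of the cluttered tool tray, carry it over to the stand and press it, foot down, into the corner between base plate and column, until its underside lies on the plate and its back lies flat against the middle of the column's face. Finish while still gripping it there, pushed lightly against both faces; do not let go, and leave all the other things where they are.

Things in the scene. Friction and masses are not known exactly. Their poses are not given: they have to be found in the camera images.
- square: Loose bare steel L-square, about 0.4 kg, standing on its foot in the tray. Foot 90 long x 24 wide x 18 high; upright blade at its heel end, 32 (along the foot) x 10 thick, top 120 above the underside. Origin: heel (outer corner of the L), on the underside, mid-thickness. x from heel to toe, y across the thickness, z up. Foot and blade share one flat back at x = 0, which goes against the column.
- grip (a point): Point in the square's blade for the TCP when gripping from above across the 10 mm thickness (fingers closing along the square's y): 16 from the back, 100 above the underside, 20 below the blade's top. Axes as the square's.
- tray: Fixed black open tray, 280 x 220, 28 high, walls and floor 5 thick; origin at the centre of its underside, on the bench; x along its long side. Holds the square and, near its four corners, four small bystanders not taller than 62.
- stand: Fixed steel stand, standing to the left or the right of the tray: base plate plus column. Origin at the centre of its underside on the bench; x along its length, from the column end to the open end. Rubber foot below the plate.
- plate: The stand's rigid base plate, 160 (x) x 110 (y) x 16, its top 20 above the bench; origin at the centre of the plate's underside (4 above the bench).
- column: The stand's rigid upright column, 36 (x) x 44 (y), 75 high above the plate, with two screw heads 4 high on top. Origin on its front face (the face towards +x of the stand), at mid-width, at the height of the plate's top; the column lies at x -36 to 0. The plate in front of that face is clear for 102.
- corner (a point): The inside corner to press into: where the column's front face meets the plate's top, at mid-width of the column, 20 above the bench. x points out of the column's face along the plate, y along the corner line, z up. The square is home when its origin and axes lie on this point's. Steel rubs on steel (friction about 1): rub on one face can mask the push on the other.
- post: Bystander in the tray: turned steel post with a round foot 36 across, 62 high. Origin at the centre of its underside.
- vblock: Bystander in the tray: dark steel V-block 36 x 30 x 26. Origin at the centre of its underside.
- bush: Bystander in the tray: brass bush 30 across, 30 high. Origin at the centre of its underside.
- gauge_block: Bystander in the tray: steel block 30 x 35 x 20. Origin at the centre of its underside.
- loupe: Bystander on the bench: black eye loupe 42 across, 42 high. Origin at the centre of its underside.
- dish: Bystander on the bench: shallow glass dish 90 across, 22 high. Origin at the centre of its underside.
- driver: Bystander on the bench: screwdriver 160 long, lying. Origin underneath it, x along it.
- oil: Bystander on the bench: amber oil jar 40 across, 75 high. Origin at the centre of its underside.
Mind the look-alikes: they are no part of the job. Leave any yellow look-alike of the square alone. Of the things that look like the stand, the larger one is meant.

How it is judged:
By the outcome, as a careful person would: the job done as asked, in the order asked, and still so for the second after the job is handed in, while the arm keeps its last pose, push and grip.
It also fails if it takes over 45 s, if anything falls off the work surface, if the arm or the gripper's body presses on something with over 40 N, if the wrist force passes 120 N, or if a joint passes its speed limit or range.

## Working session

There is one attempt and no reset: what is moved stays moved. The work goes in short steps, each a Python script; the robot and the scene stay as the last script left them, time stands still between calls to the robot, and variables do not carry over. Pictures are saved under pics/ and viewed, at most 10 in all, crops included, and the job is handed in when it is done.

```bash
mkdir -p pics; cat > h.py <<'E'
import numpy as np, cv2
from plant import ctrl, claw, viewer, sign_off, spotter
def ray(p,u,v):
    x=np.array([(u-p["cx"])/p["fx"],(v-p["cy"])/p["fy"]]); d=x.copy()
    for _ in range(20): d=x/(1+p["k1"]*(d@d))
    T=np.array(p["world_from_camera"]); return T[:3,3],T[:3,:3]@np.array([d[0],d[1],1.])
def at_z(p,u,v,z):
    o,d=ray(p,u,v); return o+d*(z-o[2])/d[2]
def proj(p,X):
    T=np.array(p["world_from_camera"]); c=(np.atleast_2d(X)-T[:3,3])@T[:3,:3]
    s=c[:,:2]/c[:,2:]; s=s*(1+p["k1"]*(s**2).sum(1,keepdims=True))
    return s*[p["fx"],p["fy"]]+[p["cx"],p["cy"]]
def save(p,n): cv2.imwrite(f"pics/{n}.png",p["image"][:,:,::-1])
E
python3 - <<'E'
from h import *
for n in("top","side"):
    p=viewer.get_image(n); save(p,n+"0"); print(n,p["fx"],p["k1"],np.round(p["world_from_camera"],3).tolist())
    for l in("square","stand","column","tray","plate"):
        for r in spotter.recognise(p,l)[:3]: print(l,round(r["confidence"],2),np.round(r["extent"],1))
print(ctrl.current_time_s(),ctrl.current_orientation())
E
```

```text
top 467.7561195227088 -0.003939498594348933 [[0.023, -0.985, 0.168, 0.231], [-1.0, -0.02, 0.015, -0.022], [-0.012, -0.169, -0.986, 1.621], [0.0, 0.0, 0.0, 1.0]]
square 0.8 [309.8 223.2  25.1  25.3]
square 0.55 [370.6 211.5  18.   12.8]
square 0.54 [254.9 201.1  11.2  29.5]
stand 0.82 [388.1 264.4  26.4  38.3]
stand 0.57 [374.  203.4  45.4  52. ]
column 0.7 [370.6 213.9  20.9  13.4]
tray 0.91 [245.6 210.3  75.6  88.6]
tray 0.7 [372.1 203.3  44.5  51.5]
plate 0.82 [388.8 261.9  20.6  36. ]
plate 0.65 [374.4 205.1  43.6  50. ]
side 463.00881697038346 -0.03796636259196959 [[0.998, -0.048, 0.051, 0.434], [-0.069, -0.576, 0.815, -1.414], [-0.01, -0.816, -0.578, 1.088], [0.0, 0.0, 0.0, 1.0]]
square 0.82 [299.9 202.6  22.6  27.9]
square 0.73 [312.5 173.3  22.7  24. ]
square 0.67 [292.3 318.3  29.4  23. ]
stand 0.87 [318.6 243.2  47.5  39.8]
stand 0.65 [262.2 259.1  40.3  26.5]
column 0.77 [309.2 238.   10.8  23.4]
column 0.54 [252.9 252.4   8.5  15. ]
tray 0.58 [310.6 181.2  71.5  35.9]
tray 0.51 [313.4 170.9  26.8  25.9]
plate 0.84 [260.9 261.1  37.6  16.9]
plate 0.72 [318.1 249.8  49.1  26.6]
0.6 [[-8.97473221e-01  4.41068949e-01  4.20275970e-06]
 [ 4.41068949e-01  8.97473221e-01  1.28640988e-06]
 [-3.20446883e-06  3.00822522e-06 -1.00000000e+00]]
```

View pics/top0.png

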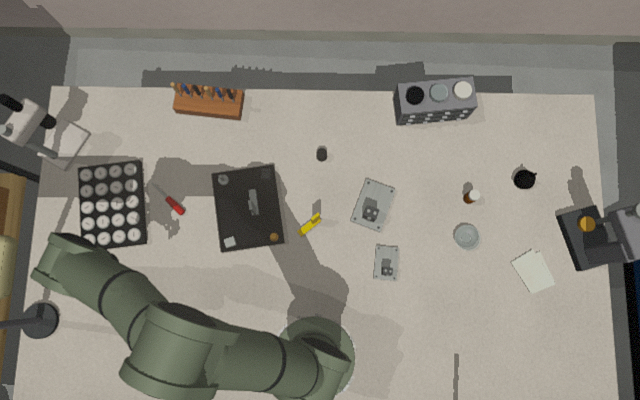

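View pics/side0.png

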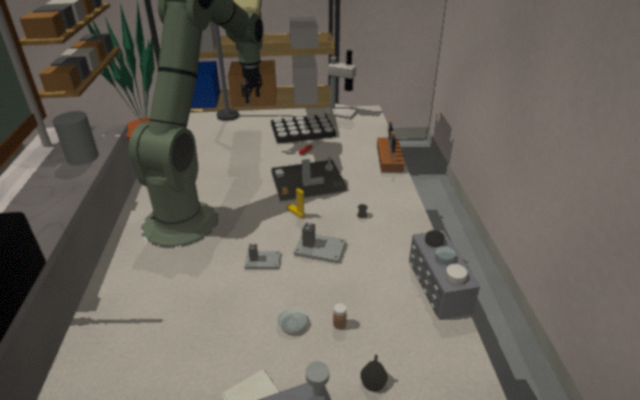

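The top view shows the tray at (248,207), the square in it at (253,201), the yellow decoy at (311,223), the large stand at (374,203) and the small one at (387,263). In the side view the square is at about (312,173) and the large stand at (319,243). I'll enlarge both.

```bash
python3 - <<'E'
import cv2,numpy as np
t=cv2.imread("pics/top0.png");s=cv2.imread("pics/side0.png")
f=lambda im,x,y,w,h,k:cv2.resize(im[y:y+h,x:x+w],None,fx=k,fy=k,interpolation=cv2.INTER_CUBIC)
a=np.hstack([f(t,225,175,60,60,6.5),f(t,340,170,60,60,6.5)])   # 390 each
cv2.imwrite("pics/c_top.png",a)
b=np.hstack([f(s,270,145,80,60,5),f(s,285,212,72,60,5)])
cv2.imwrite("pics/c_side.png",b)
E
```

```text
(no output)
```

View pics/c_top.png

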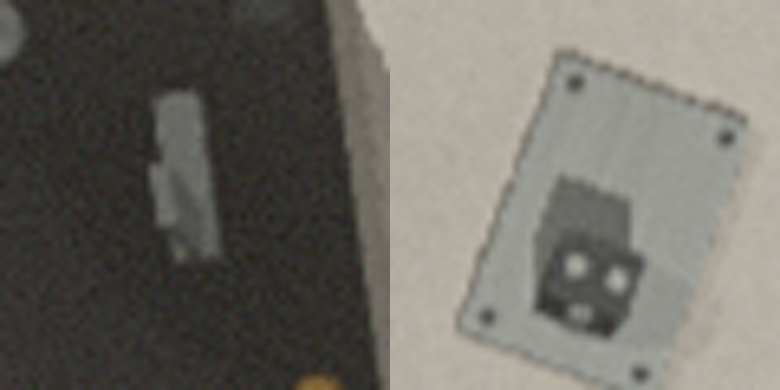

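View pics/c_side.png

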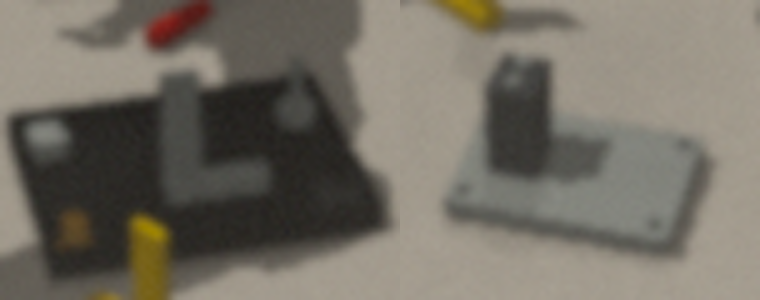

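```bash
cat > fit.py <<'E'
from h import *
from scipy.optimize import least_squares
def fit(pts,x0,scale=None):
    """pts: list of (picture, model xyz mm, uv)"""
    def tf(q,m):
        c,s=np.cos(q[2]),np.sin(q[2]); m=np.array(m)/1e3
        return np.array([c*m[0]-s*m[1]+q[0],s*m[0]+c*m[1]+q[1],m[2]+q[3]])
    R=lambda q:np.concatenate([proj(p,tf(q,m))[0]-uv for p,m,uv in pts])
    r=least_squares(R,x0,loss="soft_l1",f_scale=.7); return r.x,R(r.x).reshape(-1,2),tf
E
cat > m1.py <<'E'
from fit import *
T=viewer.get_image("top");S=viewer.get_image("side")
cv=lambda o,k:(lambda u,v:np.array([o[0]+(u+.5)/k-.5,o[1]+(v+.5)/k-.5]))
t1=cv((225,175),6.5);t2=cv((280,170),6.5);s1=cv((270,145),5);s2=cv((205,212),5)  # second tiles shifted by tile width
sq=[(T,(90,12,18),t1(153,95)),(T,(90,-12,18),t1(202,91)),(T,(0,-12,18),t1(221,258)),
 (S,(0,-5,120),s1(161,74)),(S,(32,-5,120),s1(199,71)),(S,(0,-12,0),s1(166,203)),(S,(90,-12,0),s1(271,192)),(S,(90,-12,18),s1(268,161)),(S,(0,-12,18),s1(164,178)),(S,(32,-5,18),s1(203,163))]
st=[(T,(80,55,20),t2(560,50)),(T,(80,-55,20),t2(750,118)),(T,(-80,55,20),t2(457,328)),
 (S,(80,-55,20),s2(685,240)),(S,(-80,-55,20),s2(446,205)),(S,(80,55,20),s2(705,148)),
 (S,(-22,-22,20),s2(546,178)),(S,(-58,-22,20),s2(489,165)),(S,(-22,-22,95),s2(548,93)),(S,(-58,-22,95),s2(489,88))]
for n,P,x0 in(("sq",sq,[.55,.2,0,.005]),("st",st,[.55,-.2,-.3,0])):
    q,r,tf=fit(P,x0); print(n,np.round(q,4),np.degrees(q[2]));print(np.round(r,1).tolist())
    for im,nm in((T,"t"),(S,"s")):
        pass
    np.save(n+".npy",q)
o=at_z(T,*t2(607.5,227.7),.02);print("hole centre",o)
E
python3 m1.py
```

```text
sq [0.4774 0.2117 0.1653 0.0107] 9.472182209318454
[[0.4, 0.1], [-0.3, -0.3], [-0.1, -0.8], [-0.3, -0.2], [-0.2, -0.6], [-0.1, -0.4], [-0.3, -1.2], [0.3, 1.5], [0.1, 1.0], [-0.5, 2.0]]
st [ 0.5244 -0.1949 -0.3298 -0.0008] -18.89850401376207
[[-0.4, -0.2], [0.1, -0.1], [0.2, -0.6], [-2.0, -0.5], [0.3, -1.4], [0.8, -2.7], [-0.9, 0.6], [0.5, 1.5], [-1.6, 0.9], [-0.0, 0.2]]
hole centre [ 0.52025601 -0.19591661  0.02      ]
```

```bash
cat > ov.py <<'E'
from h import *
def box(x0,x1,y0,y1,z0,z1):
    c=np.array([[x,y,z] for x in(x0,x1) for y in(y0,y1) for z in(z0,z1)],float)
    return [(c[i],c[j]) for i in range(8) for j in range(i) if bin(i^j).count("1")==1]
SQ=box(0,90,-12,12,0,18)+box(0,32,-5,5,18,120)
ST=box(-80,80,-55,55,4,20)+box(-58,-22,-22,22,20,95)
def tf4(q,m):
    c,s=np.cos(q[2]),np.sin(q[2]); m=np.atleast_2d(m)/1e3
    return np.c_[c*m[:,0]-s*m[:,1]+q[0],s*m[:,0]+c*m[:,1]+q[1],m[:,2]+q[3]]
def tile(p,edges,q,x,y,w,h,k,col=(0,255,255)):
    im=cv2.resize(p["image"][y:y+h,x:x+w,::-1],None,fx=k,fy=k,interpolation=cv2.INTER_CUBIC)
    if edges: im=cv2.convertScaleAbs(im,alpha=1.5)
    for a,b in edges:
        pp=(proj(p,tf4(q,np.array([a,b])))-[x,y]+.5)*k-.5
        cv2.line(im,*[tuple(int(round(t)) for t in r) for r in pp],col,1,cv2.LINE_AA)
    return im
E
python3 - <<'E'
from ov import *
T=viewer.get_image("top");S=viewer.get_image("side")
sq=np.load("sq.npy");st=np.load("st.npy");sq[3]=.005;st[3]=0
a=np.vstack([np.hstack([tile(T,SQ,sq,230,175,40,40,7),tile(T,ST,st,345,173,57,40,7)]),np.hstack([tile(S,SQ,sq,295,150,40,42,7),tile(S,ST,st,290,218,57,42,7)])])
print(a.shape);cv2.imwrite("pics/ov1.png",a)
E
```

```text
(574, 679, 3)
```

View pics/ov1.png

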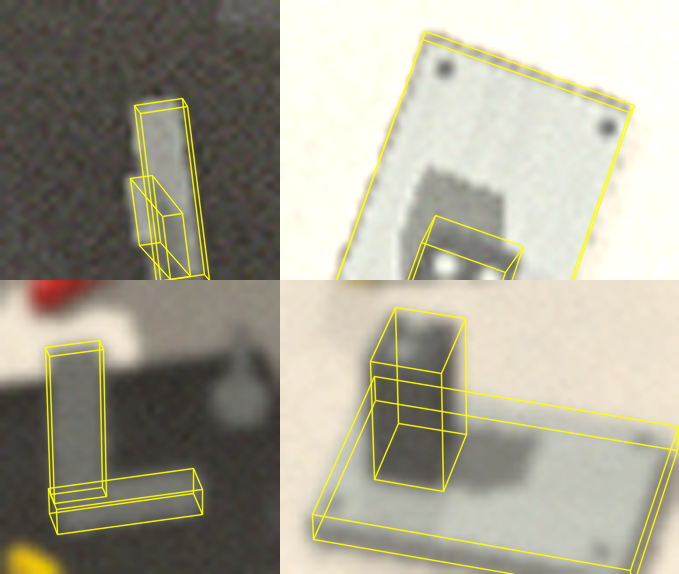

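Overlay: the models sit within about 1 px. In the side tile the column's right silhouette at (463,320–430) is its far front edge, so one of my stand keypoints was mislabelled. I'll refine on image gradients, each camera separately to show their disagreement.

```bash
cat > refine.py <<'E'
from ov import *
from scipy.optimize import minimize
from scipy.ndimage import map_coordinates
def grad(p):
    g=cv2.GaussianBlur(p["image"].astype(np.float32),(0,0),.8).mean(2)
    return np.hypot(cv2.Sobel(g,cv2.CV_32F,1,0)/8,cv2.Sobel(g,cv2.CV_32F,0,1)/8)
def refine(views,q0,z,cap=25):
    V=[(p,np.minimum(grad(p),cap),np.concatenate([np.linspace(a,b,30) for a,b in E])) for p,E in views]
    def cost(d):
        q=[q0[0]+d[0]/1e3,q0[1]+d[1]/1e3,q0[2]+d[2]*.01,z]
        return -sum(map_coordinates(g,proj(p,tf4(q,m))[:,::-1].T,order=1).mean() for p,g,m in V)
    best=min((minimize(cost,s,method="Nelder-Mead",options=dict(initial_simplex=np.array(s)+np.r_[np.zeros((1,3)),2.5*np.eye(3)])) for s in np.array(np.meshgrid([-3,0,3],[-3,0,3],[-2,0,2])).reshape(3,-1).T),key=lambda r:r.fun)
    d=best.x; return np.array([q0[0]+d[0]/1e3,q0[1]+d[1]/1e3,q0[2]+d[2]*.01,z]),best.fun
A=lambda *r:[(np.array(a,float),np.array(b,float)) for a,b in r]
PL=A(((-80,-55,20),(80,-55,20)),((80,-55,20),(80,55,20)),((80,55,20),(-80,55,20)),((-80,55,20),(-80,-55,20)))
CS=A(((-58,-22,20),(-58,-22,95)),((-22,22,30),(-22,22,95)),((-58,-22,20),(-22,-22,20)),((-58,22,95),(-22,22,95)))
CT=A(((-22,-22,95),(-22,22,95)))
SQT=A(((90,-12,18),(90,12,18)),((90,-12,18),(10,-12,18)),((90,12,18),(50,12,18)))
SQS=A(((0,-5,22),(0,-5,120)),((32,-5,120),(32,-5,20)),((0,-12,0),(90,-12,0)),((90,-12,0),(90,-12,18)),((40,12,18),(90,12,18)),((0,5,120),(32,5,120)))
E
python3 - <<'E'
from refine import *
T=viewer.get_image("top");S=viewer.get_image("side")
sq=np.load("sq.npy");st=np.load("st.npy")
for n,v,q,z in(("st T",[(T,PL)],st,0),("st S",[(S,PL)],st,0),("st S+col",[(S,PL+CS)],st,0),("st TS",[(T,PL+CT),(S,PL+CS)],st,0),
 ("sq T",[(T,SQT)],sq,.005),("sq S",[(S,SQS)],sq,.005),("sq TS",[(T,SQT),(S,SQS)],sq,.005)):
    r,f=refine(v,q,z); print(n,np.round(r[:2]*1e3,1),np.degrees(r[2]).round(2),round(f,2))
    if n.endswith("TS"): np.save(n[:2]+"r.npy",r)
for z in(-.005,0,.005,.01,.015): print(z,refine([(T,PL+CT),(S,PL+CS)],st,z)[1].round(2),refine([(T,SQT),(S,SQS)],sq,z)[1].round(2))
st=np.load("str.npy");sq=np.load("sqr.npy")
a=np.vstack([np.hstack([tile(T,SQ,sq,230,175,40,40,7),tile(T,ST,st,345,173,57,55,7)[105:]]),np.hstack([tile(S,SQ,sq,295,150,40,42,7),tile(S,ST,st,290,218,57,42,7)])])
cv2.imwrite("pics/ov2.png",a)
E
```

```text
st T [ 527.6 -193.1] -19.81 -9.39
st S [ 530.3 -201.8] -17.81 -9.84
st S+col [ 520.  -197.3] -19.96 -13.92
st TS [ 522.  -195.5] -15.64 -20.89
sq T [478.2 212.2] 10.88 -18.01
sq S [476.9 207.6] 14.22 -11.21
sq TS [478.  211.7] 11.21 -29.06
-0.005 -22.22 -26.43
0 -20.89 -28.54
0.005 -20.28 -29.06
0.01 -19.58 -27.57
0.015 -18.31 -26.15
```

View pics/ov2.png

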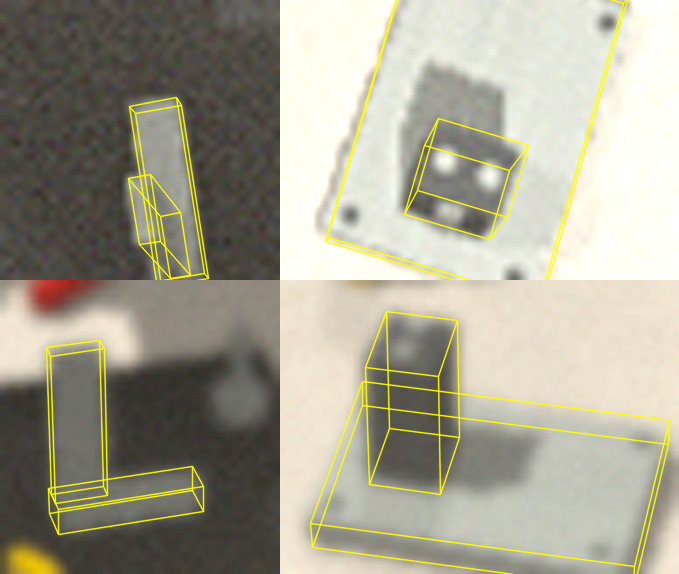

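The overlay shows the stand's combined fit drifting in yaw because plate and bench have little contrast. The plate holes and screw heads are sharper marks: top view holes at about (428.5,182.8), (451.8,191.1), (415,218.8) and (438.6,227.5) minus the tile shift. I'll fit those by centroid.

```bash
cat > holes.py <<'E'
from ov import *
from scipy.optimize import least_squares
T=viewer.get_image("top");S=viewer.get_image("side")
def cen(p,uv,sgn,rad=2.6):
    g=cv2.GaussianBlur(p["image"].astype(np.float32).mean(2),(0,0),.5); c=np.array(uv,float)
    yy,xx=np.mgrid[:400,:640]
    for _ in range(8):
        m=np.hypot(xx-c[0],yy-c[1])<rad; ring=np.hypot(xx-c[0],yy-c[1]); bg=np.median(g[(ring>rad)&(ring<rad+1.6)])
        w=np.clip(sgn*(g-bg),3,None)[m]-3; c=np.array([(w*xx[m]).sum(),(w*yy[m]).sum()])/w.sum()
    return c
k=lambda o,u,v,s:(o[0]+(u+.5)/s-.5,o[1]+(v+.5)/s-.5)
ht=[cen(T,k((280,170),u,v,6.5),-1) for u,v in((575,83),(727,137),(487,317),(641,374))]
hs=[cen(S,k((205,212),u,v,5),-1) for u,v in((685,145),(655,222),(463,190))]
print("T",np.round(ht,1).tolist(),"S",np.round(hs,1).tolist())
sg=[(1,1),(1,-1),(-1,1),(-1,-1)]; sS=[(1,1),(1,-1),(-1,-1)]
def run(useT,useS,a=None):
    def R(q):
        r=[];aa=q[3:5]*1e3
        if useT: r+=[proj(T,tf4([*q[:3],.02],[(s*aa[0],t*aa[1],0)]))[0]-h for (s,t),h in zip(sg,ht)]
        if useS: r+=[proj(S,tf4([*q[:3],.02],[(s*aa[0],t*aa[1],0)]))[0]-h for (s,t),h in zip(sS,hs)]
        return np.concatenate(r)
    o=least_squares(R,[.524,-.195,-.33,.07,.045]);print(np.round(o.x[:2]*1e3,1),np.degrees(o.x[2]).round(2),np.round(o.x[3:]*1e3,1),np.round(R(o.x),1));return o.x
run(1,0);run(0,1);q=run(1,1);np.save("st2.npy",np.r_[q[:3],0])
# screws: midpoint in stand frame at z=.099
for uv in((575,265),(618,280)):
    c=cen(T,k((280,170),*uv,6.5),1,2.); w=at_z(T,*c,.098)[:2]-q[:2]; a=q[2]
    print("screw",np.round(c,1),np.round([np.cos(a)*w[0]+np.sin(a)*w[1],-np.sin(a)*w[0]+np.cos(a)*w[1]],4))
E
python3 holes.py
```

```text
T [[368.0, 182.3], [391.3, 190.7], [354.6, 218.3], [378.0, 227.1]] S [[342.0, 241.1], [nan, nan], [297.1, 253.9]]
[ 520.7 -195.8] -19.69 [68.3 43. ] [ 0.  -0.1 -0.   0.1  0.   0.   0.  -0. ]holes.py:9: RuntimeWarning: invalid value encountered in divide
  w=np.clip(sgn*(g-bg),3,None)[m]-3; c=np.array([(w*xx[m]).sum(),(w*yy[m]).sum()])/w.sum()
  return _methods._mean(a, axis=axis, dtype=dtype,
  ret = ret.dtype.type(ret / rcount)
Traceback (most recent call last):
  File "holes.py", line 23, in <module>
    run(1,0);run(0,1);q=run(1,1);np.save("st2.npy",np.r_[q[:3],0])
             ~~~^^^^^
  File "holes.py", line 22, in run
    o=least_squares(R,[.524,-.195,-.33,.07,.045]);print(np.round(o.x[:2]*1e3,1),np.degrees(o.x[2]).round(2),np.round(o.x[3:]*1e3,1),np.round(R(o.x),1));return o.x
ValueError: Residuals are not finite in the initial point.
```

```bash
sed -i 's/(655,222),(463,190)/(463,190)/; s/sS=\[(1,1),(1,-1),(-1,-1)\]/sS=[(1,1),(-1,-1)]/; s/^run(1,0);run(0,1);q=run(1,1)/run(1,0);q=run(1,1)/; s/return np.concatenate(r)/return np.concatenate(r+[(q[3:5]-[.0683,.043])*300])/' holes.py; sed -i 's/^run(1,0);q=/run(1,0);run(0,1);q=/' holes.py
python3 holes.py
python3 - <<'E'
from h import *
P=np.array([.493,.215,.2]);import itertools
for nm,pos,yaw in(("sq",[.49,.215,.2],np.radians(10.9)),("st",[.517,-.185,.2],np.radians(-19.7))):
    for f in(0,np.pi):
        x=np.array([np.cos(yaw+f),np.sin(yaw+f),0]);z=np.array([0,0,-1.]);R=np.c_[x,np.cross(z,x),z]
        q=ctrl.solve_ik(np.array(pos),R);print(nm,f,None if q is None else np.round(q,2))
E
```

```text
T [[368.0, 182.3], [391.3, 190.7], [354.5, 218.3], [378.0, 227.1]] S [[342.0, 241.1], [297.1, 253.9]]
[ 520.8 -195.8] -19.69 [68.3 43. ] [ 0.  -0.1 -0.1  0.1  0.   0.   0.   0.  -0.   0. ]
[ 520.7 -209.4] -13.92 [70.2 44.2] [-0.3  0.2  0.3 -0.2  0.6  0.4]
[ 520.8 -198.3] -18.69 [68.3 44.3] [-0.  -0.2  0.8 -0.1  0.6  0.2  1.5  0.1 -0.4 -0.7  0.2 -3.5  0.   0.4]
screw [368.2 210.4] [-0.0412  0.0142]
screw [374.5 212.6] [-0.041  -0.0075]
sq 0 [-0.94  0.51  0.58  1.91 -0.37  0.83 -1.55]
sq 3.141592653589793 [-0.45  0.44 -0.1   1.88  0.06  0.82  1.18]
st 0 [-0.4   0.68  0.97  1.88 -0.69  0.96 -1.03]
st 3.141592653589793 [-0.07  0.5   0.43  1.87 -0.27  0.83  1.72]
```

The top-view hole fit is consistent to 0.1 px: stand centre (0.5208, -0.1958), yaw -19.7°. The screw midpoint lands at stand (-40, 0) mm, which confirms the column's position. The low side-view hole centroid drifted, so I'm ignoring it. Now the grasp.

```bash
cat >> h.py <<'E'
def Rt(deg):
    a=np.radians(deg)+np.pi; x=np.array([np.cos(a),np.sin(a),0]);z=np.array([0,0,-1.]);return np.c_[x,np.cross(z,x),z]
def st():
    print("t",round(ctrl.current_time_s(),2),"pos",np.round(ctrl.current_eef_pos(),4),"F",np.round(ctrl.current_wrist_force(),1),"M",np.round(ctrl.current_moment(),2),"w",round(ctrl.current_grip_width(),3),"g",round(ctrl.current_grasp_force(),1))
E
python3 - <<'E'
from h import *
R=Rt(10.9);g=np.array([.4938,.2149,.105])
st();ctrl.move_pose(g+[0,0,.095],R);st()
print(ctrl.movel(g,speed=.1,until_force=8));st()
claw.move_gripper(0.,f_grip=60);st()
ctrl.movel(g+[0,0,.165],speed=.12);ctrl.pause(.3);st()
T=viewer.get_image("top");S=viewer.get_image("side")
from ov import *
q=[.478,.2119,np.radians(10.9),.17]
cv2.imwrite("pics/g.png",np.hstack([tile(S,[],q,270,110,70,80,5),tile(S,SQ,q,270,110,70,80,5)]))
E
```

```text
t 1.1 pos [0.2757 0.5609 0.25  ] F [-0.  -0.3  0.4] M [-0.02 -0.01 -0.01] w 1.0 g 0.0
t 2.62 pos [0.4936 0.2159 0.2001] F [ 0.   0.5 -0.4] M [-0.04 -0.01  0.  ] w 0.999 g 0.0
False
t 3.73 pos [0.4941 0.2151 0.1055] F [1.  0.1 0.5] M [-0.02 -0.01  0.03] w 1.001 g 0.0
t 4.4 pos [0.4938 0.2148 0.105 ] F [-0.  -0.9  1. ] M [-0.32  0.08 -0.01] w 0.11 g 60.9
t 6.22 pos [0.4937 0.2149 0.2698] F [ 0.4  0.  -5.1] M [ 0.    0.12 -0.01] w 0.111 g 59.9
```

View pics/g.png

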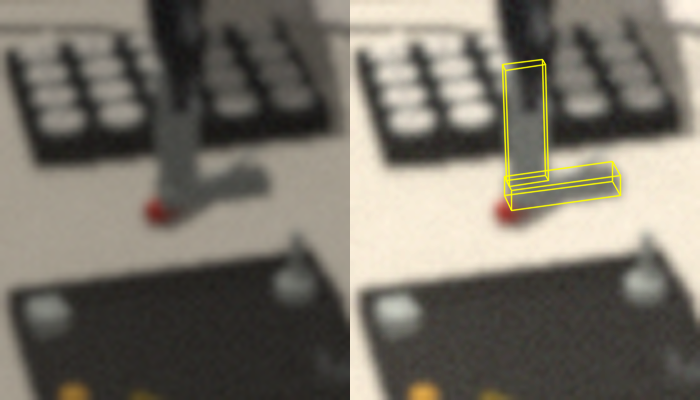

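Grasped: the finger gap matches about 10 mm and the load is about 4.5 N. The crop shows the foot from (160,205) to (268,180), slightly steeper than the model, so I'll check yaw and pitch again over the stand, where the background is plain.

```bash
cat >> h.py <<'E'
YAW=-19.69;a_=np.radians(YAW);U=np.array([np.cos(a_),np.sin(a_),0]);V=np.array([-U[1],U[0],0])
CORNER=np.array([.5208,-.1958,.02])-.022*U; HOME=CORNER+.016*U+[0,0,.1]
E
python3 - <<'E'
from h import *
p=HOME+.03*U+[0,0,.10]
ctrl.movel(np.r_[p[:2],.27],Rt(YAW),speed=.2);ctrl.movel(p,speed=.12);ctrl.pause(.4);st()
from ov import *
c=ctrl.current_eef_pos();o=c-.016*U-[0,0,.1];q=[*o[:2],a_,o[2]]
def av(n):
    ps=[viewer.get_image(n) for _ in range(4)];p=ps[-1];p["image"]=np.mean([x["image"] for x in ps],0).astype(np.uint8);return p
T=av("top");S=av("side");np.save("TS.npy",np.array([T,S],dtype=object),allow_pickle=True)
uv=proj(S,o)[0].astype(int);ut=proj(T,o)[0].astype(int)
s=lambda E:np.hstack([tile(S,E,q,uv[0]-20,uv[1]-45,50,55,6),tile(T,E,q,ut[0]-30,ut[1]-40,50,55,6)])
im=np.hstack([s([]),s(SQ)]);im=cv2.resize(im,None,fx=800/im.shape[1],fy=800/im.shape[1]);print(im.shape,uv,ut);cv2.imwrite("pics/h.png",im)
E
```

```text
t 9.55 pos [ 0.5435 -0.2039  0.2203] F [-0.1 -0.3 -5.4] M [ 0.07  0.07 -0.06] w 0.107 g 59.9
(220, 800, 3) [321 222] [377 196]
```

View pics/h.png

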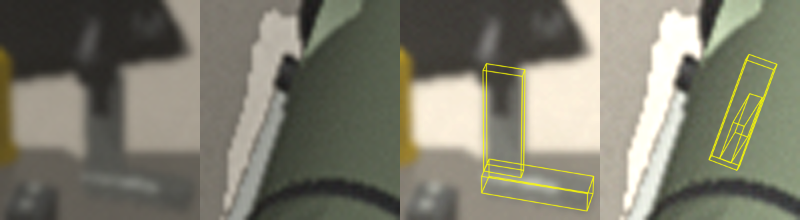

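The side view matches the model to under 1 px, with at most about 1° of pitch; the top view is blocked by the arm. Next I'll touch the plate, then the column face.

```bash
python3 - <<'E'
from h import *
p=HOME+.012*U
ctrl.movel(p+[0,0,.015],speed=.12);ctrl.pause(.4);st()
print(ctrl.movel(p-[0,0,.006],speed=.01,until_force=5));st();ctrl.pause(.3);st()
z=ctrl.current_eef_pos()[2]
e=ctrl.current_eef_pos()
ctrl.movel(np.r_[e[:2],z+.0025],speed=.02);ctrl.pause(.3);st()
e=ctrl.current_eef_pos()
print(ctrl.movel(e-.022*U,speed=.01,until_force=5));st();ctrl.pause(.3);st()
e=ctrl.current_eef_pos();d=e-HOME;print("rel home u,v,z mm",np.round([d@U*1e3,d@V*1e3,d[2]*1e3],2),"z touch",z)
E
```

```text
t 11.22 pos [ 0.5266 -0.1979  0.1352] F [-0.5 -0.1 -5.3] M [0.03 0.06 0.02] w 0.109 g 59.9
True
t 12.62 pos [ 0.5265 -0.1978  0.12  ] F [-0.6  0.9  8.2] M [ 0.11  0.27 -0.04] w 0.11 g 61.9
t 12.92 pos [ 0.5265 -0.1977  0.12  ] F [-0.1  1.1  7.8] M [ 0.13  0.18 -0.03] w 0.11 g 61.9
t 13.53 pos [ 0.5264 -0.1977  0.1224] F [-0.1 -0.7 -5. ] M [0.08 0.03 0.03] w 0.107 g 59.9
True
t 14.88 pos [ 0.5139 -0.1932  0.1223] F [ 3.8 -2.3 -1.6] M [-0.35 -0.96  0.02] w 0.112 g 60.1
t 15.18 pos [ 0.5139 -0.1932  0.122 ] F [ 5.9 -2.1 -1.4] M [-0.45 -1.13 -0.01] w 0.108 g 60.2
rel home u,v,z mm [-1.37  0.14  2.04] z touch 0.12000996392356145
```

```bash
cat >> h.py <<'E'
def rel(tag=""):
    e=ctrl.current_eef_pos();d=e-HOME;F=ctrl.current_wrist_force();M=ctrl.current_moment()
    print(tag,"t",round(ctrl.current_time_s(),1),"uvz",np.round([d@U*1e3,d@V*1e3,d[2]*1e3],2),"Fuvz",np.round([F@U,F@V,F[2]+5.2],1),"Muv",np.round([M@U,M@V,M[2]],2))
def to(u,v,z,**k):
    r=ctrl.movel(HOME+u*1e-3*U+v*1e-3*V+[0,0,z*1e-3],Rt(YAW),**k); ctrl.pause(.25); return r
E
python3 - <<'E'
from h import *
rel("col");to(-.9,0,2.0,speed=.01);rel("off")
print(to(-.9,0,-1.5,speed=.006,until_force=6));rel("plate")
z=(ctrl.current_eef_pos()-HOME)[2]*1e3
for u in(-1.2,-1.5,-1.8,-2.1):
    to(u,0,min(z,-.1),speed=.01);rel(f"u{u}")
    if ctrl.current_wrist_force()@U>16:break
E
```

```text
col t 15.2 uvz [-1.37  0.14  2.04] Fuvz [6.3 0.1 3.8] Muv [-0.05 -1.22 -0.01]
off t 15.7 uvz [-1.13 -0.02  1.88] Fuvz [-0.2  0.8  0.1] Muv [-0.01  0.08  0.02]
True
plate t 16.4 uvz [-0.87  0.1   0.  ] Fuvz [-0.5  1.4 13.8] Muv [-0.01  0.26 -0.02]
u-1.2 t 16.9 uvz [-1.03  0.02  0.02] Fuvz [0.2 0.  7.6] Muv [-0.02  0.03  0.01]
u-1.5 t 17.4 uvz [-1.25 -0.    0.02] Fuvz [3.3 0.2 8.7] Muv [ 0.04 -0.6  -0.03]
u-1.8 t 17.9 uvz [-1.48  0.02  0.03] Fuvz [ 4.3 -0.6  9.3] Muv [ 0.02 -1.27  0.01]
u-2.1 t 18.4 uvz [-1.53 -0.    0.05] Fuvz [6.8 0.4 8.6] Muv [-0.03 -1.65 -0.02]
```

```bash
python3 - <<'E'
from h import *
to(-.9,0,.5,speed=.01);rel("off")
for u in(-1.6,-2.0,-2.4):
    to(u,0,.5,speed=.01);rel(f"u{u}")
    if ctrl.current_wrist_force()@U>9:break
for z in(.2,-.1,-.4,-.7,-1.):
    to(u,0,z,speed=.01);rel(f"z{z}")
    if ctrl.current_wrist_force()[2]+5.2>17:break
E
```

```text
off t 18.9 uvz [-1.32 -0.01  0.2 ] Fuvz [ 2.  -0.6 -1.8] Muv [-0.01 -0.43 -0.01]
u-1.6 t 19.4 uvz [-1.46 -0.02  0.47] Fuvz [ 5.7  0.2 -3.9] Muv [-0.02 -1.25  0.02]
u-2.0 t 19.9 uvz [-1.56  0.    0.53] Fuvz [ 6.4 -0.1 -4.2] Muv [-0.08 -1.56  0.  ]
u-2.4 t 20.4 uvz [-1.61  0.03  0.61] Fuvz [ 8.5 -0.7 -5. ] Muv [-0.05 -2.01 -0.  ]
z0.2 t 20.9 uvz [-1.56 -0.    0.54] Fuvz [ 7.3 -0.3  0.7] Muv [-0.08 -1.71  0.02]
z-0.1 t 21.4 uvz [-1.54 -0.03  0.35] Fuvz [ 7.2 -0.5  3.2] Muv [-0.02 -1.49  0.03]
z-0.4 t 21.9 uvz [-1.51  0.02  0.09] Fuvz [7.2 0.3 1.7] Muv [-0.06 -1.46  0.01]
z-0.7 t 22.4 uvz [-1.5  -0.    0.02] Fuvz [ 5.6 -0.  10.5] Muv [-0.03 -1.15 -0.02]
z-1.0 t 22.9 uvz [-1.43  0.03  0.01] Fuvz [ 3.4  0.9 14.5] Muv [ 0.02 -0.69  0.01]
```

Face contact is confirmed with the plate unloaded, at u ≈ -1.4 mm, and plate contact at z = 0.120. The centre of pressure lies inside the foot and Mz is about 0, so it seats flat. I'll top up the push on the face and take a last look.

```bash
python3 - <<'E'
from h import *
for u in(-2.8,-3.2,-3.6):
    to(u,0,-.9,speed=.01);rel(f"u{u}")
    if ctrl.current_wrist_force()@U>8:break
ctrl.pause(1);rel("hold");st()
from ov import *
S=viewer.get_image("side")
C=CORNER-.0014*U;q=[*C[:2],a_,.02];s=[*(C+.022*U)[:2],a_,0]
x,y=proj(S,C)[0].astype(int)
a=tile(S,[],q,x-30,y-40,60,62,6);b=tile(S,SQ,q,x-30,y-40,60,62,6)
cv2.imwrite("pics/end.png",np.hstack([a,b]))
E
```

```text
u-2.8 t 23.4 uvz [-1.52  0.02  0.02] Fuvz [ 7.3  0.3 10.1] Muv [-0.01 -1.32  0.01]
u-3.2 t 23.9 uvz [-1.55  0.01  0.05] Fuvz [8.6 0.2 9. ] Muv [-0.02 -1.88 -0.04]
hold t 24.9 uvz [-1.53  0.04  0.07] Fuvz [9.8 0.6 8.2] Muv [-0.07 -1.89  0.02]
t 24.91 pos [ 0.5137 -0.1932  0.1201] F [ 9.4 -2.8  3. ] M [-0.7  -1.75  0.02] w 0.109 g 61.1
```

View pics/end.png

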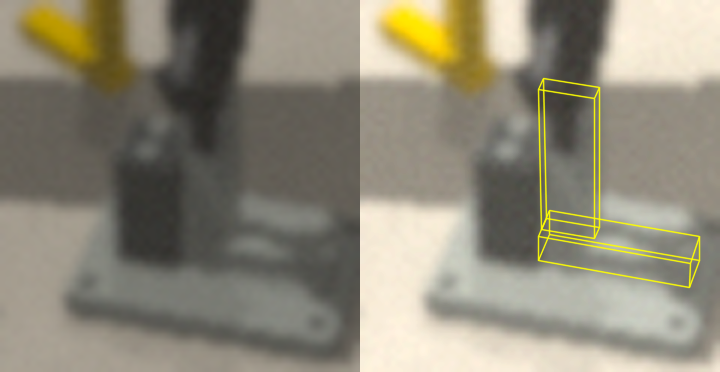

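The picture shows the square in the corner, heel at tile (183,260), with the column's near foot edge ending at (185,262). I'll check the lateral centring numerically, stand and held square in the same camera.

```bash
python3 - <<'E'
from refine import *
def av(n,k=10):
    ps=[viewer.get_image(n) for _ in range(k)];p=ps[-1];p["image"]=np.mean([x["image"] for x in ps],0);return p
S=av("side");T=av("top")
T0,S0=np.load("TS.npy",allow_pickle=True)
def scan(p,E,q,dirs,rng=np.arange(-9,9.1,.25)):
    g=grad(p);m=np.concatenate([np.linspace(a,b,40) for a,b in E]);out=[]
    for t in rng:
        X=tf4(q,m)+dirs*t*1e-3; out.append(map_coordinates(g,proj(p,X)[:,::-1].T,order=1).mean())
    out=np.array(out);i=out.argmax();return rng[i],out[i].round(1),np.median(out).round(1)
stq=[.5208,-.1958,a_:=np.radians(-19.69),0];stq=np.array([.5208,-.1958,a_,0]); 
C=CORNER-.0015*U;sqh=[*C[:2],a_,.02]; stq[:2]+=(-.0015*U)[:2]
print("S column foot edge",scan(S,A(((-56,-22,20),(-24,-22,20))),stq,V))
print("S column top far edge",scan(S,A(((-56,22,95),(-24,22,95))),stq,V))
print("S plate near top edge",scan(S,A(((-78,-55,20),(60,-55,20))),stq,V))
print("S col left edge U",scan(S,A(((-58,-22,25),(-58,-22,90))),stq,U))
print("S sq foot bottom near",scan(S,A(((5,-12,0),(85,-12,0))),sqh,V))
print("S sq toe U",scan(S,A(((90,-12,1),(90,-12,17))),sqh,U))
print("S sq blade right U",scan(S,A(((32,-5,20),(32,-5,80))),sqh,U))
o=np.array([.5435,-.2039,.2203])-.016*U-[0,0,.1];qa=[*o[:2],a_,o[2]]
for n,E,d in(("foot bottom",A(((5,-12,0),(85,-12,0))),V),("toe",A(((90,-12,1),(90,-12,17))),U),("blade L",A(((0,-5,20),(0,-5,80))),U),("blade R",A(((32,-5,20),(32,-5,80))),U)): print("air",n,scan(S0,E,qa,d))
im=np.hstack([cv2.resize(cv2.convertScaleAbs(p["image"][y:y+h,x:x+w,::-1],alpha=1.3),None,fx=6,fy=6,interpolation=cv2.INTER_CUBIC) for p,(x,y,w,h) in((S,(290,205,66,66)),(T,(345,175,60,66)))])
cv2.imwrite("pics/end2.png",im)
E
```

```text
S column foot edge (np.float64(1.75), np.float32(17.2), np.float32(14.7))
S column top far edge (np.float64(8.75), np.float32(7.9), np.float32(6.7))
S plate near top edge (np.float64(-1.5), np.float32(9.9), np.float32(7.5))
S col left edge U (np.float64(2.75), np.float32(16.6), np.float32(12.4))
S sq foot bottom near (np.float64(-4.0), np.float32(11.0), np.float32(9.5))
S sq toe U (np.float64(-9.0), np.float32(3.1), np.float32(1.8))
S sq blade right U (np.float64(5.0), np.float32(7.6), np.float32(6.0))
air foot bottom (np.float64(9.0), np.float32(3.7), np.float32(2.5))
air toe (np.float64(2.75), np.float32(4.4), np.float32(3.0))
air blade L (np.float64(2.0), np.float32(16.6), np.float32(11.9))
air blade R (np.float64(3.75), np.float32(14.6), np.float32(10.5))
```

View pics/end2.png

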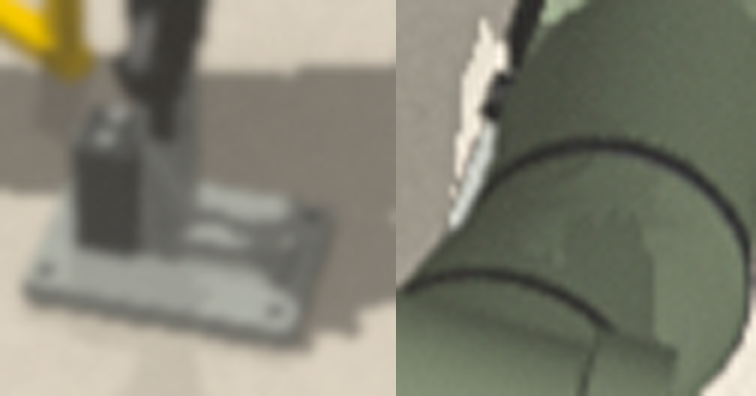

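The averaged side view shows the foot flat on the plate with its near lower edge at about (285,275). The midline of the plate holes, (45,270), (272,312) and (312,215), predicts (286,276), so it is centred within about 2 mm. Pushes are steady at about 9 N on the face and 8 N on the plate.

```bash
python3 -c "
from h import *
rel();print(sign_off())"
```

```text
t 26.0 uvz [-1.53  0.05  0.06] Fuvz [10.3 -0.1  8.6] Muv [-0.06 -1.92  0.01]
the job is handed in; nothing more can be done
None
```

The job is handed in at 26 s: the square is still gripped, foot down on the plate with its back against the column face, pushed at about 10 N toward the column and 9 N down; centring on the column is good to about 2 mm by my measurement, and I have no verdict from the judge.

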